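# Close and tuck the back of a picture frame

## Robot

A 7-joint arm with a two-finger parallel gripper is mounted at the origin on the work surface. World frame = base frame: x ahead of the robot, y to its left, z up, the work surface at z = 0. Lengths are in mm, angles in rad, forces in N, time in s.
With the tool pointing down it reaches from about 350 to 900 mm from the base axis. Payload 8.1 kg.
Tool frame: the origin (TCP) lies on the centre line of the jaws, within the pads' length; the fingertips stand 14 mm ahead of it and the grasp point (between the pads) lies 5 mm behind it; z points along the fingers, y is the line along which they close (so a half turn about z gives the same grasp; the last joint's range is limited). The gripper opens to 85 mm and grips with 20 to 120 N. Pads are 22 mm wide; open, the fingers measure 114 mm over their backs; the gripper's body (76 mm by 85 mm) begins 54 mm behind the grasp point. The pads swing forward as they close: fully open they stand 13 mm farther back than shut.
Start: joints at [1.031, 0.434, 0.025, 1.573, -0.012, 1.134, -0.075], TCP at [264.38, -566.342, 245.323] pointing down, gripper open.
Joint ranges: [-2.62, 2.62], [-0.44, 2.09], [-1.27, 1.32], [0.08, 2.57], [-1.32, 4.46], [0.12, 2], [-2.74, 2.74]. Speed limits (rad/s): [2.22, 2.22, 3.01, 3.01, 3.14, 3.14, 3.14].

## Interface

Orientations are given as a unit quaternion [x, y, z, w].
In Python, from cell import * gives the robot as it stands.
- The arm moves only by the shell command python3 -m pendant 'ROWS' [FORCE]. ROWS is JSON, a list of rows, each an object with "travel": the shift along the tool's x, y, z in cm, a list of three; "roll": the turn about the tool's z in rad; "jaw": the opening, from 0 (shut) to 1 (fully open). A call has 1 to 8 rows; each row shifts and turns the commanded pose from where the row before left it, along the tool's axes as they then stand; what a row does not reach is not made up. A row lasts 1/12 s, in which the tool goes at most 41.7 mm and 7.16 degrees, less where a joint would pass 70% of its speed; a pose out of reach is approached as far as the arm can. A call with a gripper value outside its range is refused whole. The fingers move at their own pace and stop on an object; FORCE is the grip in N (left out, the last holds). Time passes only in rows, so rows that do not move let the fingers close. It gives the time, the measured TCP pose, the force, the opening and the grip force at its end, in the units of the state.
- observe(): the state, without advancing time (a new reading comes with each control period).
- camera(name): name is "scene" or "top" or "wrist"; returns the picture (400x640x3 uint8, red, green, blue); there is no depth.
- camera_params(name): a dict with "mtx" (3x3 intrinsics, pixels), "D" ([k1, k2, p1, p2, k3] as OpenCV has them; the pictures are not rectified), "R" (3x3) and "t" (3): a world point X has camera coordinates R X + t; the wrist camera has in their place "mount" (4x4, takes a point from camera to tool coordinates, whose origin is the TCP and whose axes are the flange's). Camera axes: x right, y down, z forward; pixel columns grow to the right and rows downward; lengths in mm; the calibration is good to about 2 mm. A picture is of the moment at which its call begins: read the wrist's pose just before it. camera_params takes no time and is no camera call.
- job_done(): hands the job in; it is judged then, once.
Trained networks look in the newest picture that a camera, given by its name, has taken for a name from the list of things; names that differ only in an ending like _2 or _b are one class to them, and where a whole thing is asked for, a point or a joint stands for the part that bears it (a point fixed in the world has none). Each returns a list of dicts, best first, with "p" (0 to 1); they miss things now and then, are a little off and sometimes report something else, mostly with a low value. They report only what shows in the picture. A call takes as long as a camera call.
- look_for(label, camera): "location" ([row, column] in pixels, amid what is visible of it).
- regions_of(label, camera): "region" (400x640 bool, what is visible of it) and "location" ([row, column] in pixels, amid what is visible of it).
- landmark_of(label, camera): "location" ([row, column] in pixels: a listed point, or the origin of a listed thing).
The state is a dict: "time": time; "qpos": joint angles; "qvel": joint speeds; "tau": joint torques, N m; "tool_pos": TCP position; "tool_rot": TCP orientation; "force": force on the tool from outside, world axes, zero at the start; "moment": the same for the moment, N m; "finger_gap": finger opening in mm; "grip_force": force on a finger pad.
Only numpy, scipy, OpenCV 4.12 (cv2) and the standard library are available. Lean on these libraries where they do the work, as an engineer would, in place of code of your own. Each camera call takes 0.05 s, during which the arm holds its last target. There are 200 camera calls.

## Task

The picture frame lies face down on the hall console with its sprung back panel standing open. With your fingertips, gently push the panel down flat into the frame and, keeping it pressed down, push it along by its batten until its free edge is tucked fully home beneath the metal retaining lip, so that it stays shut when you let go. Do not pinch or lift anything, press only lightly, and leave the bust, the candle and the bell where they are.

Things in the scene. Friction and masses are not known exactly. Their poses are not given: they have to be found in the camera images.
- frame: Gilt picture frame lying face down, fixed: 220 mm along x, 180 mm along y, 24 mm high; origin at the centre of its underside, on the table, z up. Its x axis points from the hinge side to the lip side. Bars 28 mm wide round a recess of 164 x 124 mm, whose cardboard floor is 12 mm above the table.
- back_hinge (a joint): Panel angle (rad) above flat: 0 folded flat in the frame (hard stop), 1.57 upright, at most 1.65. Push it from its hinge side, towards the frame's +x and down. Spring 0.12 N m/rad, at rest near 1.3, friction 0.04 N m: let go untucked it rises to about 0.7; under 3 N at mid panel holds it flat. Tucked it rests at 0 to 0.04; lying wrongly on top of the lip, about 0.1.
- back_panel (a joint): How far (m) the panel is slid outward in its own plane, away from the hinge: 0 to 0.018 (hard stop); friction of about 2 N holds it anywhere. Flat, its free edge is 5 mm short of the lip at 0 and 13 mm beneath it at 0.018; the edge goes under only if less than 5 mm above flat. Slid out before it is folded, it lands on the lip.
- batten (a point): Middle of the foot of the batten's hinge-side face, on the panel's top (outer) face, 88 mm from the hinge axis plus the slide; moves with the panel. The batten is a wooden bar across the panel, 70 mm long along y, 8 mm wide, 8 mm proud, to push against with a fingertip.
- panel_edge (a point): Middle of the free edge of the panel, mid-thickness. The panel is a wooden board 4 mm thick and 116 mm wide along y; at slide 0 it spans 8 to 125 mm from the hinge axis. Folded flat, its top face is 19 mm above the table.
- lip_edge (a point): Middle of the lip's free edge, on its underside, fixed to the frame. The lip is a steel plate 60 mm wide along y and 3 mm thick, 24 to 27 mm above the table, on the frame's +x bar; it overhangs the recess by 22 mm, from frame x = 60 mm to 82 mm.
- hinge_line (a point): Middle of the panel's hinge axis, which runs along the frame's y, at frame x = -70 mm, 17 mm above the table; fixed to the frame.
- bust: Loose marble bust on a round foot, 76 mm across at the shoulders, 150 mm high, origin at the centre of its underside; to be left alone.
- candle: Loose round terracotta candle jar, 68 mm across, 94 mm high with its wick, origin at the centre of its underside; to be left alone.
- bell: Small loose brass table bell, 40 mm across its mouth and 62 mm high with its finial, origin at the centre of its underside; to be left alone.

How it is judged (in metres and radians):
On the way, in this order (a step that is already met when the one before it is completed fails the run):
1. the panel is folded down nearly flat, not yet slid under the lip (value of joint back_hinge below 0.12 rad and value of joint back_panel below 0.009 m).
2. its edge is tucked at least 9 mm beneath the lip (value of joint back_hinge below 0.07 rad and value of joint back_panel above 0.014 m), for 0.1 s.
At the end, for the whole second after the job is handed in: The panel is down (hinge under 0.07 rad) and slid out by more than 14 of 18 mm, its edge at least 9 mm beneath the lip, staying so with the robot clear; bust, candle and bell are within 20 mm of where they stood (all of step 2 and distance of each of bust, candle, bell from where it was at the start of the episode below 0.02 m); the robot touches nothing.
It fails at once if bust, candle or bell shifted or lifted by more than 20 mm, or tipped (distance of any of bust, candle, bell from where it was at the start of the episode above 0.02 m or angle between any of bust, candle, bell's own z axis and vertical above 0.3 rad).
It fails at once if the frame or its panel is pinched, or pressed with more than 35 N (contact force between the fingers and frame above 35 N).
It also fails if it takes over 38 s, if anything falls off the work surface, if the arm or the gripper's body presses on something with over 40 N, if the wrist force passes 120 N, or if a joint passes its speed limit or range.

## Working session

There is one attempt and no reset: what is moved stays moved. The work goes in short steps, Python scripts to look and compute and a shell command to move; the robot and the scene stay as the last step left them, time stands still between calls to the robot, and variables do not carry over. Pictures are saved under pics/ and viewed, at most 10 in all, crops included, and the job is handed in when it is done.

```bash
mkdir -p pics; cat > h.py <<'E'
from cell import *
import numpy as np, cv2
from scipy.spatial.transform import Rotation as Ro
def cam(n):
    p=camera_params(n)
    if 'R' in p: return np.array(p['mtx']),np.array(p['D']),np.array(p['R']),np.array(p['t']).ravel()
    s=observe(); T=np.eye(4); T[:3,:3]=Ro.from_quat(s['tool_rot']).as_matrix(); T[:3,3]=s['tool_pos']
    M=np.linalg.inv(T@np.array(p['mount'])); return np.array(p['mtx']),np.array(p['D']),M[:3,:3],M[:3,3]
def ray(c,rc):
    K,D,R,t=c; u=cv2.undistortPoints(np.array([[[rc[1],rc[0]]]],float),K,D).ravel()
    o=-R.T@t; d=R.T@np.array([u[0],u[1],1]); return o,d/np.linalg.norm(d)
def at_z(c,rc,z):
    o,d=ray(c,rc); return o+d*(z-o[2])/d[2]
def tri(obs):
    A=np.zeros((3,3));b=np.zeros(3);P=[]
    for c,rc in obs:
        o,d=ray(c,rc); M=np.eye(3)-np.outer(d,d); A+=M;b+=M@o
    X=np.linalg.solve(A,b)
    e=[np.linalg.norm(np.cross(X-ray(c,rc)[0],ray(c,rc)[1])) for c,rc in obs]
    return X,max(e)
def proj(c,X):
    K,D,R,t=c; return cv2.projectPoints(np.array(X,float).reshape(-1,1,3),cv2.Rodrigues(R)[0],t,K,D)[0].reshape(-1,2)
def save(n,f):
    im=camera(n); cv2.imwrite('pics/'+f,im[:,:,::-1]); return im
E
python3 - <<'E'
from h import *
np.set_printoptions(precision=1,suppress=True)
s=observe(); print(s['time'],s['tool_pos'],s['tool_rot'],s['finger_gap'])
a=save('scene','s0.png');b=save('top','t0.png')
cv2.imwrite('pics/st.png',np.vstack([a,b])[:,:,::-1])
C={n:cam(n) for n in('scene','top')}
for l in['frame','batten','panel_edge','lip_edge','hinge_line','bust','candle','bell']:
    o=[]
    for n in C:
        r=landmark_of(l,n)
        print(l,n,[(np.round(x['location'],1),round(x['p'],2)) for x in r[:2]])
        if r:o.append((C[n],r[0]['location']))
    if len(o)==2: print('   ',*tri(o))
print(observe()['time'])
E
```

```text
0.0 [ 264.2 -565.9  244.5] [ 1.   0.2 -0.  -0. ] 85.38292866310564
frame scene [(array([219.1, 354.6]), 0.74)]
frame top [(array([211.2, 287.6]), 0.72)]
    [505.8  81.4  -3.5] 0.38687537552444273
batten scene [(array([176.4, 370.2]), 0.87)]
batten top [(array([222.2, 284.7]), 0.95)]
    [476.9  85.3  92.3] 4.934175482950087
panel_edge scene [(array([163.9, 363.8]), 0.85), (array([200.2, 380.3]), 0.56)]
panel_edge top [(array([224.2, 283.8]), 0.74), (array([214.2, 283.7]), 0.64)]
    [478.1  79.2 118.8] 3.5617969831200895
lip_edge scene [(array([219.3, 330.3]), 0.9), (array([221.1, 356. ]), 0.65)]
lip_edge top [(array([177.7, 293. ]), 0.93)]
    [569.5  72.9  27.5] 2.182059431607324
hinge_line scene [(array([199.1, 380.1]), 0.97)]
hinge_line top [(array([244.9, 280.2]), 0.82), (array([230.2, 388. ]), 0.44)]
    [438.4  91.7  19.1] 1.0483108542530108
bust scene [(array([172.1, 301.6]), 0.9)]
bust top [(array([229.8, 389.9]), 0.64)]
    [ 473.1 -127.9   -3.3] 1.3049634637354586
candle scene [(array([271.1, 424. ]), 0.88)]
candle top [(array([200.3, 197.3]), 0.64)]
    [521.2 268.1  -3.7] 2.841348403854247
bell scene [(array([272.5, 366.3]), 0.58)]
bell top [(array([164.1, 231.2]), 0.76)]
    [598.9 200.8  -3. ] 0.8840335767506492
0.9
```

View pics/s0.png

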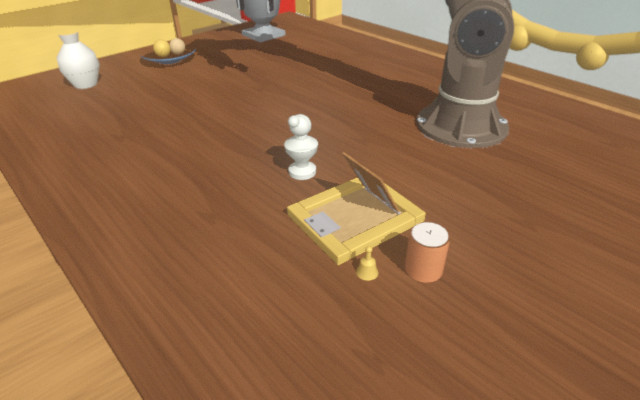

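View pics/t0.png

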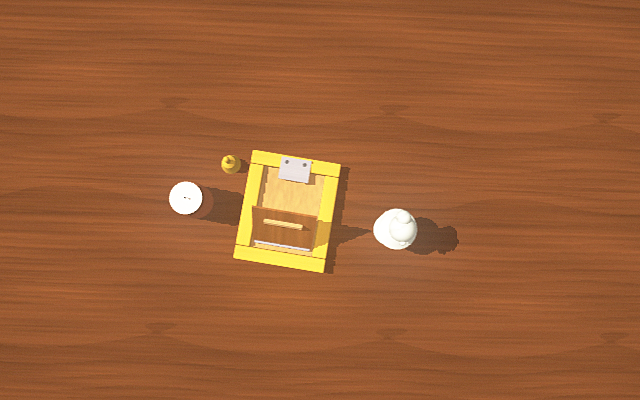

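The frame lies with its hinge towards the robot. The lip is at scene (219,330) / top (168,295), and the hinge at top (245,280). The panel leans steeply towards the lip, with the batten at top (224,283). The bust is on the right, and the candle and bell are on the left, all clear of my approach. Next I fit the frame pose and panel angle.

```bash
cat >> h.py <<'E'
from scipy.optimize import least_squares
def pts(p):
    x,y,a,phi,s=p; c,sn=np.cos(phi),np.sin(phi)
    L={'frame':[0,0,0],'lip_edge':[60,0,24],'hinge_line':[-70,0,17],
     'batten':[-70+(88+s)*c-2*sn,0,17+(88+s)*sn+2*c],'panel_edge':[-70+(125+s)*c,0,17+(125+s)*sn]}
    R=np.array([[np.cos(a),-np.sin(a),0],[np.sin(a),np.cos(a),0],[0,0,1]])
    return {k:R@np.array(v)+[x,y,0] for k,v in L.items()}
def go(tip,a=None,up=True):
    """tool-axis shift (cm) to bring fingertips centre (closed) to world tip; roll to put tool y along frame y"""
    s=observe(); R=Ro.from_quat(s['tool_rot']).as_matrix()
    d=np.array(tip)-(np.array(s['tool_pos'])+R[:,2]*14)
    print('tip',np.round(np.array(s['tool_pos'])+R[:,2]*14,1),'d world',np.round(d,1),'tool cm',np.round(R.T@d/10,2))
E
python3 - <<'E'
from h import *
np.set_printoptions(precision=3,suppress=True)
C={n:cam(n) for n in('scene','top')}
obs=[('frame','scene',219.1,354.6),('frame','top',211.2,287.6),('batten','scene',176.4,370.2),('batten','top',222.2,284.7),
('panel_edge','scene',163.9,363.8),('panel_edge','top',214.2,283.7),('lip_edge','scene',219.3,330.3),('lip_edge','top',177.7,293),('hinge_line','scene',199.1,380.1),('hinge_line','top',244.9,280.2)]
def f(p):
    P=pts(list(p)+[0]); return np.concatenate([proj(C[n],P[l])[0]-[c,r] for l,n,r,c in obs])
r=least_squares(f,[507,81,-.145,1.2],loss='soft_l1',x_scale=[10,10,.1,.1]); print(r.x); print(r.fun.reshape(-1,2))
for k,v in pts(list(r.x)+[0]).items(): print(k,v)
s=observe(); print(Ro.from_quat(s['tool_rot']).as_matrix())
E
```

```text
[506.979  81.24   -0.153   1.103]
[[-0.592 -1.078]
 [-0.124 -0.578]
 [-1.547 -2.007]
 [-2.699  2.542]
 [-1.881 -0.384]
 [-0.698 -0.513]
 [-0.207  0.357]
 [-0.423  2.562]
 [ 0.682  0.74 ]
 [ 0.368 -0.064]]
frame [506.979  81.24    0.   ]
lip_edge [566.28   72.105  24.   ]
hinge_line [437.795  91.898  17.   ]
batten [475.266  86.125  96.439]
panel_edge [493.527  83.312 128.558]
[[ 0.906  0.423 -0.   ]
 [ 0.423 -0.906 -0.   ]
 [-0.     0.    -1.   ]]
```

```bash
python3 -m pendant '[{"travel":[0,0,0],"roll":0.118,"jaw":0},{"travel":[0,0,0],"roll":0.118,"jaw":0},{"travel":[0,0,0],"roll":0.118,"jaw":0},{"travel":[0,0,0],"roll":0.118,"jaw":0},{"travel":[0,0,0],"roll":0.118,"jaw":0},{"travel":[0,0,0],"roll":0,"jaw":0}]' 20
python3 -c "
from h import *
go([385,99,230]);print(Ro.from_quat(observe()['tool_rot']).as_matrix().round(3),observe()['finger_gap'])"
```

```text
time: 1.4
tool_pos: [264.6, -566.2, 245.3]
tool_rot: [0.997, -0.079, -0.0, 0.0]
force: [0.6, 0.3, 0.5]
finger_gap: 12.8
grip_force: 0.0
tip [ 264.6 -566.2  231.3] d world [120.4 665.2  -1.3] tool cm [  1.38 -67.59   0.13]
[[ 0.987 -0.158 -0.   ]
 [-0.158 -0.987 -0.   ]
 [-0.     0.    -1.   ]] 12.771603537806145
```

```bash
python3 -m pendant '[{"travel":[0.1,-3.5,0],"roll":0,"jaw":0},{"travel":[0.1,-3.5,0],"roll":0,"jaw":0},{"travel":[0.1,-3.5,0],"roll":0,"jaw":0},{"travel":[0.1,-3.5,0],"roll":0,"jaw":0},{"travel":[0.1,-3.5,0],"roll":0,"jaw":0},{"travel":[0.1,-3.5,0],"roll":0,"jaw":0},{"travel":[0.1,-3.5,0],"roll":0,"jaw":0},{"travel":[0.1,-3.5,0],"roll":0,"jaw":0}]'
python3 -m pendant '[{"travel":[0.1,-3.5,0],"roll":0,"jaw":0},{"travel":[0.1,-3.5,0],"roll":0,"jaw":0},{"travel":[0.1,-3.5,0],"roll":0,"jaw":0},{"travel":[0.1,-3.5,0],"roll":0,"jaw":0},{"travel":[0.1,-3.5,0],"roll":0,"jaw":0},{"travel":[0.1,-3.5,0],"roll":0,"jaw":0},{"travel":[0.1,-3.5,0],"roll":0,"jaw":0},{"travel":[0,0,0],"roll":0,"jaw":0}]'
python3 -c "
from h import *
go([385,99,230]);print(Ro.from_quat(observe()['tool_rot']).as_matrix().round(3),observe()['finger_gap'])"
```

```text
time: 2.07
tool_pos: [315.0, -289.3, 245.5]
tool_rot: [0.997, -0.074, 0.0, 0.0]
force: [0.3, 0.5, 0.4]
finger_gap: 0.1
grip_force: 0.0
time: 2.73
tool_pos: [360.5, -44.1, 245.9]
tool_rot: [0.997, -0.071, 0.001, -0.001]
force: [0.3, -0.1, -0.5]
finger_gap: -0.2
grip_force: 0.0
tip [360.5 -44.1 231.9] d world [ 24.5 143.1  -1.9] tool cm [  0.41 -14.51   0.21]
[[ 0.99  -0.141  0.002]
 [-0.141 -0.99   0.001]
 [ 0.002 -0.001 -1.   ]] -0.20882735909005515
```

```bash
python3 -m pendant '[{"travel":[0.1,-3,0],"roll":0,"jaw":0},{"travel":[0.1,-3,0],"roll":0,"jaw":0},{"travel":[0.1,-3,0],"roll":0.01,"jaw":0},{"travel":[0.1,-3,0],"roll":0,"jaw":0},{"travel":[0,-2.5,0],"roll":0,"jaw":0},{"travel":[0,0,0],"roll":0,"jaw":0},{"travel":[0,0,0],"roll":0,"jaw":0}]'
python3 - <<'E'
from h import *
np.set_printoptions(precision=2,suppress=True)
c=cam('wrist'); save('wrist','w0.png'); P=pts([506.98,81.24,-.153,1.103,0]); f=[506.98,81.24,-.153]
for l in['frame','batten','panel_edge','lip_edge','hinge_line']:
    print(l,proj(c,P[l])[0][::-1],[(x['location'],x['p']) for x in landmark_of(l,'wrist')[:2]])
go([421,94.5,120]);print(Ro.from_quat(observe()['tool_rot']).as_matrix())
E
```

```text
time: 3.32
tool_pos: [386.1, 93.9, 245.4]
tool_rot: [0.997, -0.078, 0.0, -0.0]
force: [-0.2, -1.5, 0.5]
finger_gap: -0.1
grip_force: 0.0
frame [ 71.35 312.17] [([68.7, 311.2], 0.91)]
batten [ 94.66 310.56] [([86.3, 310.2], 0.81)]
panel_edge [ 67.09 309.42] [([56.7, 310.5], 0.98)]
lip_edge [  8.47 311.4 ] [([9.0, 309.0], 0.87), ([56.5, 310.2], 0.21)]
hinge_line [132.44 312.35] [([131.3, 308.5], 0.78)]
tip [386.   91.9 231.3] d world [  35.     2.6 -111.3] tool cm [ 3.41 -0.84 11.13]
[[ 0.99 -0.16  0.  ]
 [-0.16 -0.99 -0.  ]
 [ 0.    0.   -1.  ]]
```

View pics/w0.png

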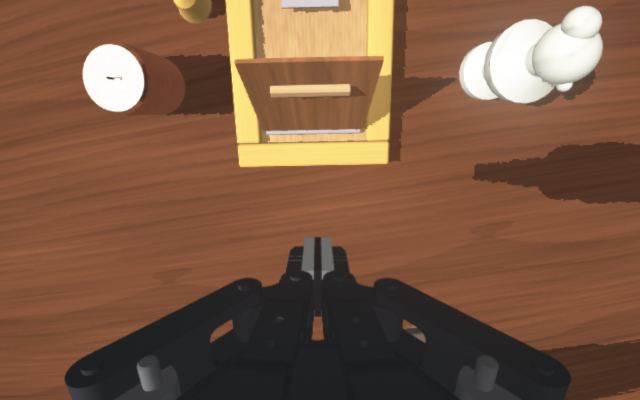

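The wrist view confirms the fit. The panel is at about 1.0 rad with the batten at (90,310), the hinge bar at row 152, and the fingers shut and centred on it. Now I lower the fingers behind the panel.

```bash
python3 -m pendant '[{"travel":[0.7,-0.2,2],"roll":0,"jaw":0},{"travel":[0.7,-0.2,2.5],"roll":0,"jaw":0},{"travel":[0.7,-0.1,2.5],"roll":0,"jaw":0},{"travel":[0.7,-0.1,2.5],"roll":0,"jaw":0},{"travel":[0.7,0,1.6],"roll":0,"jaw":0},{"travel":[0,0,0],"roll":0,"jaw":0},{"travel":[0,0,0],"roll":0,"jaw":0}]'
cat >> h.py <<'E'
def fr(x,z,y=0):
    a=-.153; return [506.98+x*np.cos(a)-y*np.sin(a),81.24+x*np.sin(a)+y*np.cos(a),z]
def where():
    s=observe(); R=Ro.from_quat(s['tool_rot']).as_matrix(); t=np.array(s['tool_pos'])+R[:,2]*14-fr(0,0); a=-.153
    print('frame tip',round(t[0]*np.cos(a)+t[1]*np.sin(a),1),round(-t[0]*np.sin(a)+t[1]*np.cos(a),1),round(t[2],1),np.round(s['force'],1))
E
python3 -c "
from h import *
where();go(fr(-49,85))"
```

```text
time: 4.2
tool_pos: [421.1, 92.5, 134.0]
tool_rot: [0.997, -0.082, -0.001, 0.0]
force: [-1.0, 0.9, 1.2]
finger_gap: 0.3
grip_force: 0.0
frame tip -86.7 -2.0 120.0 [-1.   0.9  1.2]
tip [421.   92.5 120. ] d world [ 37.5  -3.8 -35. ] tool cm [ 3.77 -0.24  3.49]
```

```bash
python3 -m pendant '[{"travel":[1.3,-0.1,1.2],"roll":0,"jaw":0},{"travel":[1.3,-0.1,1.2],"roll":0,"jaw":0},{"travel":[1.2,0,1.1],"roll":0,"jaw":0},{"travel":[0.7,0,0.5],"roll":0,"jaw":0},{"travel":[0.6,0,0.4],"roll":0,"jaw":0},{"travel":[0.6,0,0.4],"roll":0,"jaw":0},{"travel":[0,0,0],"roll":0,"jaw":0}]'
python3 - <<'E'
from h import *
where(); go(fr(-9,37.5))
save('wrist','w1.png');c=cam('wrist')
for phi in (.9,.8,.7):
  P=pts([506.98,81.24,-.153,phi,0]); print(phi,[proj(c,P[k])[0][::-1].round(0) for k in('batten','panel_edge')])
for k in('batten','panel_edge'): print([(x['location'],x['p']) for x in landmark_of(k,'wrist')[:2]])
E
```

```text
time: 4.78
tool_pos: [478.9, 85.6, 86.5]
tool_rot: [0.997, -0.082, 0.0, -0.0]
force: [-0.4, -1.2, 0.3]
finger_gap: -0.0
grip_force: 0.0
frame tip -28.4 -0.0 72.5 [-0.4 -1.2  0.3]
tip [478.9  85.6  72.5] d world [ 19.2  -2.9 -35. ] tool cm [ 1.94 -0.02  3.5 ]
0.9 [array([247., 317.]), array([218., 317.])]
0.8 [array([229., 317.]), array([187., 316.])]
0.7 [array([213., 317.]), array([161., 316.])]
[([227.4, 317.8], 0.93)]
[([184.8, 315.0], 0.92)]
```

View pics/w1.png

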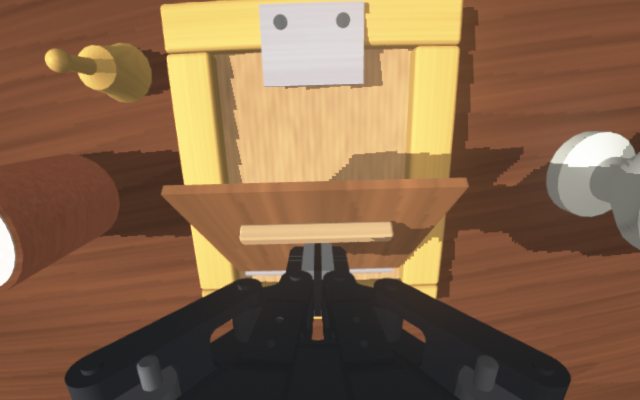

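The panel follows the fingers at 0.79 rad, as the model predicts: its edge is at row 185 and the batten at row 230, just ahead of the fingertips. I continue the arc.

```bash
python3 -m pendant '[{"travel":[0.7,0,0.7],"roll":0,"jaw":0},{"travel":[0.6,0,0.8],"roll":0,"jaw":0},{"travel":[0.4,0,0.8],"roll":0,"jaw":0},{"travel":[0.3,0,0.9],"roll":0,"jaw":0},{"travel":[0.1,0,0.6],"roll":0,"jaw":0},{"travel":[0.1,0,0.5],"roll":0,"jaw":0},{"travel":[0,0,0],"roll":0,"jaw":0}]'
python3 - <<'E'
from h import *
where(); go(fr(-6,19))
E
```

```text
time: 5.52
tool_pos: [499.4, 82.0, 42.1]
tool_rot: [0.997, -0.082, -0.001, 0.0]
force: [1.3, 0.6, 1.3]
finger_gap: 0.2
grip_force: 0.4
frame tip -7.6 -0.5 28.1 [1.3 0.6 1.3]
tip [499.4  82.   28.1] d world [ 1.7  0.2 -9.1] tool cm [ 0.16 -0.05  0.9 ]
```

```bash
python3 -m pendant '[{"travel":[0.05,0,0.3],"roll":0,"jaw":0},{"travel":[0,0,0.3],"roll":0,"jaw":0},{"travel":[0,0,0.2],"roll":0,"jaw":0},{"travel":[0,0,0],"roll":0,"jaw":0},{"travel":[0,0,0],"roll":0,"jaw":0}]'
python3 -c "
from h import *
where()"
python3 -m pendant '[{"travel":[0,0,0.1],"roll":0,"jaw":0},{"travel":[0,0,0],"roll":0,"jaw":0},{"travel":[0,0,0],"roll":0,"jaw":0}]'
python3 -c "
from h import *
where()"
```

```text
time: 5.93
tool_pos: [500.2, 82.0, 35.3]
tool_rot: [0.997, -0.082, -0.0, 0.0]
force: [-0.2, -0.0, 0.7]
finger_gap: 0.1
grip_force: 0.5
frame tip -6.8 -0.3 21.3 [-0.2 -0.   0.7]
time: 6.18
tool_pos: [500.2, 82.0, 34.4]
tool_rot: [0.997, -0.082, -0.0, 0.0]
force: [-0.1, -2.2, 1.2]
finger_gap: -0.1
grip_force: 0.8
frame tip -6.8 -0.3 20.4 [-0.1 -2.2  1.2]
```

```bash
for i in 1; do python3 -m pendant '[{"travel":[0,0,0.1],"roll":0,"jaw":0},{"travel":[0,0,0],"roll":0,"jaw":0},{"travel":[0,0,0],"roll":0,"jaw":0}]'; done
python3 -m pendant '[{"travel":[0,0,0.1],"roll":0,"jaw":0},{"travel":[0,0,0],"roll":0,"jaw":0},{"travel":[0,0,0],"roll":0,"jaw":0}]'
python3 - <<'E'
from h import *
where()
save('wrist','w2.png');c=cam('wrist')
for phi in (.06,.03,0):
  P=pts([506.98,81.24,-.153,phi,0]); print(phi,[proj(c,P[k])[0][::-1].round(0) for k in('batten','panel_edge','lip_edge')])
for k in('batten','panel_edge','lip_edge'): print([(x['location'],x['p']) for x in landmark_of(k,'wrist')[:2]])
E
```

```text
time: 6.43
tool_pos: [500.3, 82.0, 33.3]
tool_rot: [0.997, -0.082, -0.0, 0.0]
force: [0.3, -0.6, 1.4]
finger_gap: 0.1
grip_force: 0.8
time: 6.68
tool_pos: [500.3, 82.1, 32.5]
tool_rot: [0.997, -0.082, 0.0, 0.0]
force: [-1.0, -1.7, 7.1]
finger_gap: -0.2
grip_force: 3.1
frame tip -6.7 -0.2 18.5 [-1.  -1.7  7.1]
0.06 [array([216., 317.]), array([139., 316.]), array([128., 316.])]
0.03 [array([214., 317.]), array([138., 316.]), array([128., 316.])]
0 [array([212., 317.]), array([138., 316.]), array([128., 316.])]
[([208.2, 314.4], 0.59)]
[([131.5, 312.3], 0.77)]
[]
```

View pics/w2.png

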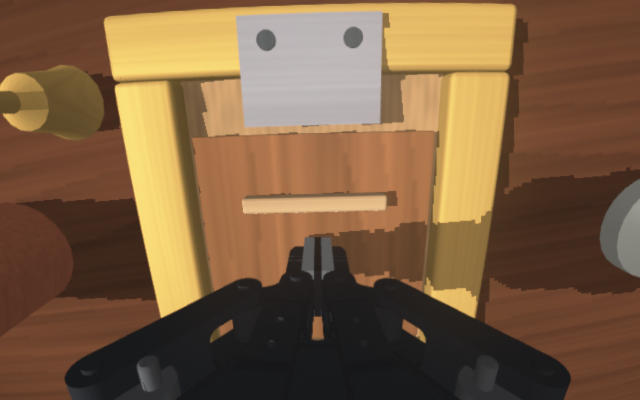

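The panel is flat, with 7 N at the fingers. Its edge is at row 134, just short of the lip edge at row 126, so step 1 is met. Now I push forward, keeping the downward pressure.

```bash
python3 -m pendant '[{"travel":[0.3,0,0],"roll":0,"jaw":0},{"travel":[0.3,0,0],"roll":0,"jaw":0},{"travel":[0.3,0,0],"roll":0,"jaw":0},{"travel":[0.3,0,0],"roll":0,"jaw":0},{"travel":[0,0,0],"roll":0,"jaw":0}]'
python3 -c "
from h import *
where()"
python3 -m pendant '[{"travel":[0.3,0,0],"roll":0,"jaw":0},{"travel":[0.3,0,0],"roll":0,"jaw":0},{"travel":[0,0,0],"roll":0,"jaw":0}]'
python3 -c "
from h import *
where()"
```

```text
time: 7.3
tool_pos: [512.7, 80.3, 32.5]
tool_rot: [0.997, -0.082, 0.0, -0.0]
force: [0.3, -0.5, 4.5]
finger_gap: 0.1
grip_force: 2.6
frame tip 5.8 -0.0 18.5 [ 0.3 -0.5  4.5]
time: 7.55
tool_pos: [518.3, 79.4, 32.4]
tool_rot: [0.997, -0.081, 0.0, -0.0]
force: [-1.6, -0.0, 5.7]
finger_gap: 0.2
grip_force: 2.7
frame tip 11.4 -0.0 18.4 [-1.6 -0.   5.7]
```

```bash
python3 -m pendant '[{"travel":[0.3,0,0],"roll":0,"jaw":0},{"travel":[0.3,0,0],"roll":0,"jaw":0},{"travel":[0.3,0,0],"roll":0,"jaw":0},{"travel":[0,0,0],"roll":0,"jaw":0}]'
python3 - <<'E'
from h import *
where()
save('wrist','w3.png');c=cam('wrist')
for s in (0,6,12,18):
  P=pts([506.98,81.24,-.153,0,s]); print(s,proj(c,P['batten'])[0][::-1].round(0))
print([(x['location'],x['p']) for x in landmark_of('batten','wrist')[:2]])
E
```

```text
time: 7.88
tool_pos: [526.6, 78.0, 32.3]
tool_rot: [0.997, -0.081, -0.0, -0.0]
force: [-2.5, 1.4, 4.8]
finger_gap: -0.0
grip_force: 2.5
frame tip 19.9 -0.2 18.3 [-2.5  1.4  4.8]
0 [260. 317.]
6 [250. 317.]
12 [239. 317.]
18 [228. 317.]
[([224.5, 315.6], 0.82)]
```

View pics/w3.png

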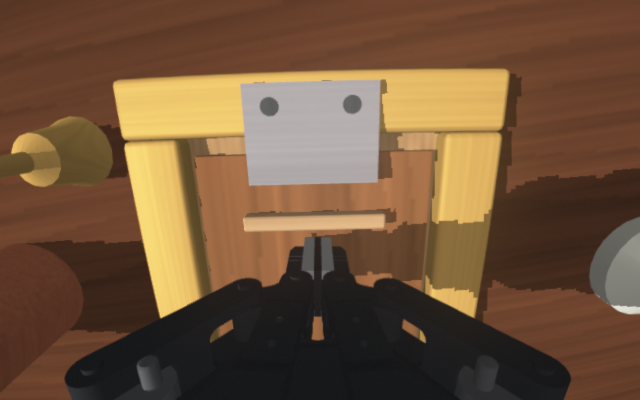

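The panel's edge (row 154) is well beneath the lip (its edge at row 184). I push on gently to the hard stop.

```bash
python3 -m pendant '[{"travel":[0.2,0,0],"roll":0,"jaw":0},{"travel":[0.1,0,0],"roll":0,"jaw":0},{"travel":[0,0,0],"roll":0,"jaw":0},{"travel":[0,0,0],"roll":0,"jaw":0}]'
python3 -c "
from h import *
where()"
python3 -m pendant '[{"travel":[0.1,0,0],"roll":0,"jaw":0},{"travel":[0.1,0,0],"roll":0,"jaw":0},{"travel":[0,0,0],"roll":0,"jaw":0},{"travel":[0,0,0],"roll":0,"jaw":0}]'
python3 - <<'E'
from h import *
where();c=cam('wrist');camera('wrist')
for s in (12,15,18):
  P=pts([506.98,81.24,-.153,0,s]); print(s,proj(c,P['batten'])[0][::-1].round(0))
print([(x['location'],x['p']) for x in landmark_of('batten','wrist')[:2]])
E
```

```text
time: 8.32
tool_pos: [529.5, 77.5, 32.3]
tool_rot: [0.997, -0.081, -0.0, -0.0]
force: [-2.3, -0.2, 5.3]
finger_gap: 0.0
grip_force: 2.4
frame tip 22.8 -0.3 18.3 [-2.3 -0.2  5.3]
time: 8.65
tool_pos: [531.5, 77.1, 32.2]
tool_rot: [0.997, -0.081, -0.0, 0.0]
force: [-3.2, 0.5, 5.2]
finger_gap: 0.0
grip_force: 2.4
frame tip 24.8 -0.4 18.2 [-3.2  0.5  5.2]
12 [248. 317.]
15 [243. 317.]
18 [237. 317.]
[([231.7, 314.0], 0.71)]
```

```bash
python3 -m pendant '[{"travel":[0.1,0,0],"roll":0,"jaw":0},{"travel":[0.1,0,0],"roll":0,"jaw":0},{"travel":[0,0,0],"roll":0,"jaw":0}]'
python3 -c "
from h import *
where()"
python3 -m pendant '[{"travel":[0.1,0,0],"roll":0,"jaw":0},{"travel":[0.1,0,0],"roll":0,"jaw":0},{"travel":[0,0,0],"roll":0,"jaw":0}]'
python3 - <<'E'
from h import *
where();c=cam('wrist');save('wrist','w4.png')
print([proj(c,fr(x,19,y))[0][::-1].round(0) for x,y in ((68,45),(71,45),(73,45))])
E
```

```text
time: 9.0
tool_pos: [531.8, 76.9, 31.8]
tool_rot: [0.997, -0.081, -0.002, 0.0]
force: [-8.5, 2.2, 6.4]
finger_gap: 0.0
grip_force: 6.4
frame tip 25.1 -0.6 17.8 [-8.5  2.2  6.4]
time: 9.25
tool_pos: [532.0, 76.8, 31.4]
tool_rot: [0.997, -0.081, -0.003, 0.001]
force: [-13.3, 3.6, 8.5]
finger_gap: -0.0
grip_force: 9.0
frame tip 25.3 -0.6 17.4 [-13.3   3.6   8.5]
[array([179., 223.]), array([173., 222.]), array([169., 222.])]
```

View pics/w4.png

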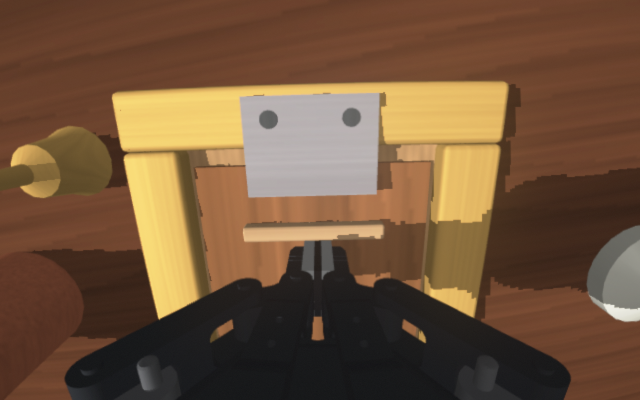

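The panel hits the hard stop at tip x = 25 mm, where the model puts it, and its edge (row 165) is deep under the lip. I back off slightly to free the batten and the downward load, so the panel isn't dragged back, then lift.

```bash
python3 -m pendant '[{"travel":[-0.2,0,-0.05],"roll":0,"jaw":0},{"travel":[-0.1,0,-0.3],"roll":0,"jaw":0},{"travel":[-0.2,0,-1],"roll":0,"jaw":0},{"travel":[-0.5,0,-2.5],"roll":0,"jaw":0},{"travel":[0,0,-3],"roll":0,"jaw":0},{"travel":[0,0,-3],"roll":0,"jaw":0},{"travel":[0,0,0],"roll":0,"jaw":0},{"travel":[0,0,0],"roll":0,"jaw":0}]'
python3 - <<'E'
from h import *
where();c=cam('wrist');save('wrist','w5.png')
for phi,s in ((0,18),(0.03,18),(.1,18),(0,14)):
  P=pts([506.98,81.24,-.153,phi,s]); print(phi,s,proj(c,P['batten'])[0][::-1].round(0))
print([(x['location'],x['p']) for x in landmark_of('batten','wrist')[:2]])
E
```

```text
time: 9.97
tool_pos: [528.2, 77.9, 133.4]
tool_rot: [0.997, -0.082, 0.003, -0.001]
force: [0.4, -0.1, -1.1]
finger_gap: 0.1
grip_force: 0.0
frame tip 21.5 -0.1 119.4 [ 0.4 -0.1 -1.1]
0 18 [186. 317.]
0.03 18 [187. 317.]
0.1 18 [190. 317.]
0 14 [191. 317.]
[([185.9, 314.7], 0.8)]
```

View pics/w5.png

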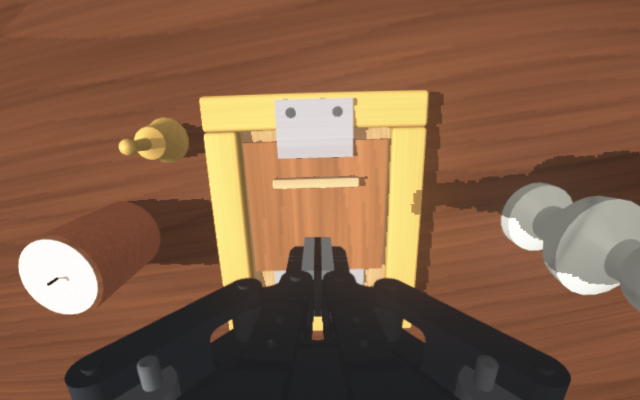

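The panel stays down beneath the lip: the batten is at row 184–186, which matches a slide of 18 mm, flat. The robot is clear and the ornaments look undisturbed, so I hand in.

```bash
python3 -c "
from cell import *
print(job_done())"
```

```text
the job is handed in; nothing more can be done
None
```

The panel was folded flat and slid about 18 mm until its edge was fully under the lip; it stayed shut after I let go, the ornaments looked undisturbed, and I handed the job in (no verdict was returned).

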